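# Put the piled check weights back into their storage bases

## Robot

A 6-joint arm with a two-finger parallel gripper is mounted at the origin on a cart in front of the work surface, level with it; the furniture and walls round the work are solid. World frame = base frame: x ahead of the robot, y to its left, z up, the work surface at z = 0. Lengths are in mm, angles in rad, forces in N, time in s.
With the tool pointing down it reaches from about 400 to 925 mm from the base axis. Payload 12.5 kg.
Tool frame: the origin (TCP) lies on the mounting face of the last link; the fingertips stand 190 mm ahead of it and the grasp point (between the pads) lies 171 mm ahead of it; z points along the fingers, y is the line along which they close (so a half turn about z gives the same grasp; the last joint's range is limited). The gripper opens to 95 mm and grips with 3 to 60 N. Pads are 20 mm wide; open, the fingers measure 119 mm over their backs; the gripper's body (75 mm by 180 mm) begins 59 mm behind the grasp point.
Start: joints at [-1.299, 0.491, 1.559, -0, 1.092, -0.106], TCP at [230.567, -580.916, 404.761] pointing down, gripper open.
Joint ranges: [-3.1, 3.1], [-0.84, 2.19], [0.05, 2.79], [-1.13, 4.28], [0.06, 2.93], [-2.69, 2.69]. Speed limits (rad/s): [2.22, 2.22, 2.79, 3.14, 3.14, 3.14].

## Interface

Orientations are given as [roll, pitch, yaw] about the fixed x, y, z axes, in that order (R = Rz(yaw) Ry(pitch) Rx(roll)).
In Python, from cell import * gives the robot as it stands.
- The arm moves only by the tool arm_command, never from a script. Its argument "rows" is a list that holds one entry, the list of rows, each a list of 7 numbers: the shift along the tool's x, y, z normalised to -1 to 1, where 1 is 0.15 m, then the turn, a rotation vector about the tool's x, y, z normalised to -1 to 1, where 1 is 360 degrees, then the opening, from -1 (shut) to 1 (fully open). A call has 1 to 10 rows; each row is the pose to reach, as a shift and turn from the pose commanded when the call began, along the tool's axes at that moment, turning the shorter way round; what a row does not reach only later rows make up. A row lasts 1/12 s, in which the tool goes at most 41.7 mm and 7.16 degrees, less where a joint would pass 70% of its speed; a pose out of reach is approached as far as the arm can. A call with a number of a shift or a turn outside -1 to 1 is refused whole. A call with a gripper value outside its range is refused whole. The fingers move at their own pace and stop on an object; the grip force is fixed at half the most. Time passes only in rows, so rows that repeat a pose let the fingers close. It gives the time, the measured TCP pose, the force, the opening and the grip force at its end, in the units of the state.
- state(): the state, without advancing time (a new reading comes with each control period).
- read_camera(name): name is "scene" or "side" or "wrist"; returns (picture, depth): 480x640x3 uint8, red, green, blue; 480x640 float32, mm along the optical axis (not along the pixel's ray), 0 where there is no reading.
- get_calibration(name): a dict with "camera_matrix" (3x3 intrinsics, pixels), "position" and "orientation" of the camera in the world; the wrist camera has in their place "hand_eye" (4x4, takes a point from camera to tool coordinates, whose origin is the TCP and whose axes are the flange's). Camera axes: x right, y up, looking along -z (the intrinsics and any distortion apply to the point x, -y, -z); pixel columns grow to the right and rows downward; lengths in mm; the calibration is good to about 2 mm. A picture is of the moment at which its call begins: read the wrist's pose just before it. get_calibration takes no time and is no camera call.
- job_done(): hands the job in; it is judged then, once.
The state is a dict: "t": time; "joints": joint angles; "qvel": joint speeds; "tau": joint torques, N m; "eef_pos": TCP position; "tcp_rot": TCP orientation; "ft_force": force on the tool from outside, world axes, zero at the start; "moment": the same for the moment, N m; "opening": opening from 0.0 (shut) to 1.0 (fully open); "grip_force": force on a finger pad.
Only numpy, scipy, OpenCV 4.12 (cv2) and the standard library are available. Lean on these libraries where they do the work, as an engineer would, in place of code of your own. Each camera call takes 0.05 s, during which the arm holds its last target. There are 200 camera calls.

## Task

The balance check is finished and the four check weights stand piled on the bench. Take the pile apart, lifting only one weight at a time, and put each weight away upright in the storage base whose round well fits it, standing flat on the felt. Set them down gently, never dropping one, and leave the timer and the culture dishes where they are.

Things in the scene. Friction and masses are not known exactly. Their poses are not given: they have to be found in the camera images.
- weight_50: smallest of four steel check weights (50 g): upright cylinder, diameter 26 mm, 18 mm high, with a knob on top (diameter 12 mm, 10 mm high). At first it stands on the 36 mm weight, top of the pile. Underside: round recess 17 mm wide, 11.5 mm deep, loosely over the knob below at the start (lift straight up 11 mm to clear). Origin: centre of the underside, z up; round, yaw means nothing.
- weight_100: second smallest of four steel check weights (100 g): upright cylinder, diameter 36 mm, 18 mm high, with a knob on top (diameter 12 mm, 10 mm high). At first it stands on the 47 mm weight. Underside: round recess 17 mm wide, 11.5 mm deep, loosely over the knob below at the start (lift straight up 11 mm to clear). Origin: centre of the underside, z up; round, yaw means nothing.
- weight_200: second largest of four steel check weights (200 g): upright cylinder, diameter 47 mm, 18 mm high, with a knob on top (diameter 12 mm, 10 mm high). At first it stands on the 62 mm weight. Underside: round recess 17 mm wide, 11.5 mm deep, loosely over the knob below at the start (lift straight up 11 mm to clear). Origin: centre of the underside, z up; round, yaw means nothing.
- weight_500: largest of four steel check weights (500 g): upright cylinder, diameter 62 mm, 22 mm high, with a knob on top (diameter 12 mm, 10 mm high). At first it stands at the bottom of the pile. Flat underside. Carry weights with their underside 0.2 m up: at the edges of the bench stand bottles, taps and devices up to 0.17 m high. Origin: centre of the underside, z up; round, yaw means nothing.
- pot_50: black round storage base of the 26 mm weight, fixed: foot 54 mm wide, 6 mm high; above it 48 mm wide up to the rim, 14 mm high. Its well is 34 mm wide at the felt floor (9 mm high) and opens by a 45 degree cone to 42 mm at the rim, so fingers on a weight's side must stay 5 mm above its underside. Origin: centre of the underside; z up; round.
- pot_100: black round storage base of the 36 mm weight, fixed: foot 64 mm wide, 6 mm high; above it 58 mm wide up to the rim, 14 mm high. Its well is 44 mm wide at the felt floor (9 mm high) and opens by a 45 degree cone to 52 mm at the rim, so fingers on a weight's side must stay 5 mm above its underside. Origin: centre of the underside; z up; round.
- pot_200: black round storage base of the 47 mm weight, fixed: foot 75 mm wide, 6 mm high; above it 69 mm wide up to the rim, 14 mm high. Its well is 55 mm wide at the felt floor (9 mm high) and opens by a 45 degree cone to 63 mm at the rim, so fingers on a weight's side must stay 5 mm above its underside. Origin: centre of the underside; z up; round.
- pot_500: black round storage base of the 62 mm weight, fixed: foot 90 mm wide, 6 mm high; above it 84 mm wide up to the rim, 14 mm high. Its well is 70 mm wide at the felt floor (9 mm high) and opens by a 45 degree cone to 78 mm at the rim, so fingers on a weight's side must stay 5 mm above its underside. Origin: centre of the underside; z up; round.
- timer: white and grey count-down timer lying on its back, 70 x 66 mm, 18 mm high, loose; to be left alone. Origin: centre of the underside.
- dishes: two lidded clear round culture dishes, one on the other, together one piece 92 mm in diameter and 30 mm high, loose; to be left alone. Origin: centre of the underside.
Not all that is in view belongs to the job. What is shaped like the weight_500 but purple is not meant.

How it is judged:
By the outcome, as a careful person would: the job done as asked, in the order asked, and still so for the second after the job is handed in, with the robot touching nothing.
It also fails if it takes over 128 s, if anything falls off the work surface, if the arm or the gripper's body presses on something with over 40 N, if the wrist force passes 120 N, or if a joint passes its speed limit or range.

## Working session

There is one attempt and no reset: what is moved stays moved. The work goes in short steps, Python scripts to look and compute and a tool call to move; the robot and the scene stay as the last step left them, time stands still between calls to the robot, and variables do not carry over. Pictures are saved under pics/ and viewed, at most 14 in all, crops included, and the job is handed in when it is done.

Besides the shell and the picture viewer there is one more tool, called after ">>>" by a JSON object that holds its "api" and its "payload", one argument or row to a line. arm_command: Moves the arm, as the interface text tells. Its arguments: {"type":"object","properties":{"rows":{"type":"array","items":{"type":"array","items":{"type":"array","items":{"type":"number","minimum":-1,"maximum":1}}}}},"required":["rows"]}

```bash
mkdir -p pics; cat > h.py <<'E'
from cell import *
import numpy as np, cv2
from scipy.spatial.transform import Rotation as R
def shot(n,f=None):
    s=state(); im,d=read_camera(n)
    if f: cv2.imwrite('pics/'+f,im[:,:,::-1])
    np.savez(''+n+'.npz',im=im,d=d,p=s['eef_pos'],r=s['tcp_rot'])
    return im,d
E
python3 - <<'E'
from h import *
print(state())
for n in ('scene','side','wrist'):
    shot(n,n+'0.png'); print(n,get_calibration(n))
E
```

```text
{'t': 0.0, 'joints': array([-1.29861810e+00,  4.91538543e-01,  1.55943209e+00, -2.56785747e-06,
        1.09169952e+00, -1.05556818e-01]), 'qvel': array([ 0.00113437, -0.00052414, -0.00120856,  0.00019015, -0.00144026,
        0.00049593]), 'tau': array([ 5.52676120e-04, -6.12654805e+01, -2.58188617e+01,  6.92570116e-02,
        4.82027710e-02, -9.38923426e-05]), 'eef_pos': array([ 230.54747315, -580.88974177,  404.18067225]), 'tcp_rot': array([-3.14052090e+00, -1.11262195e-04,  3.77736171e-01]), 'ft_force': array([ 0.13188691, -0.07637125,  0.4484772 ]), 'moment': array([ 0.0061319 ,  0.03349299, -0.06865039]), 'grip_force': 0.0, 'opening': 1.001306363762655}
scene {'camera_matrix': array([[553.54440201,   0.        , 320.76382213],
       [  0.        , 553.54440201, 239.15272533],
       [  0.        ,   0.        ,   1.        ]]), 'position': array([-274.15674988,  994.59375747,  621.40883687]), 'orientation': array([ 1.15740489, -0.00997909, -2.4993162 ])}
side {'camera_matrix': array([[475.7863939 ,   0.        , 328.32057306],
       [  0.        , 475.7863939 , 229.52065394],
       [  0.        ,   0.        ,   1.        ]]), 'position': array([ 400.32011761, -878.4935782 ,  717.73127643]), 'orientation': array([ 0.94530447, -0.01735043, -0.07759553])}
wrist {'camera_matrix': array([[406.65491222,   0.        , 325.17576355],
       [  0.        , 406.65491222, 233.54327645],
       [  0.        ,   0.        ,   1.        ]]), 'hand_eye': array([[-1.49155146e-04,  9.57767564e-01,  2.87543513e-01,
         8.09201515e+01],
       [ 9.99998862e-01, -2.88737997e-04,  1.48046764e-03,
        -5.13627257e-02],
       [ 1.50096862e-03,  2.87543406e-01, -9.57766431e-01,
         2.03359184e+01],
       [ 0.00000000e+00,  0.00000000e+00,  0.00000000e+00,
         1.00000000e+00]])}
```

View pics/scene0.png

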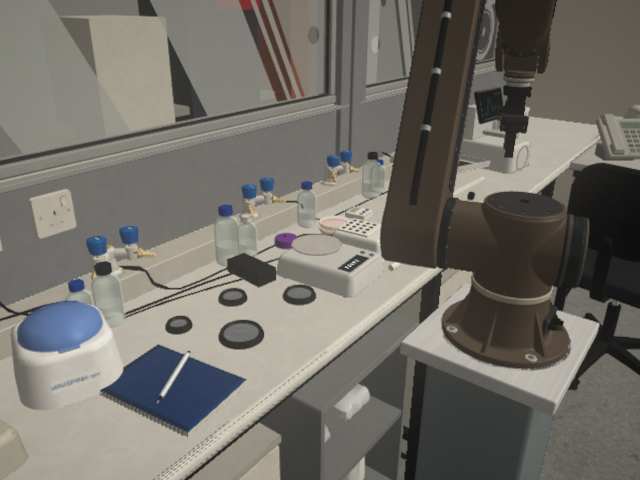

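View pics/side0.png

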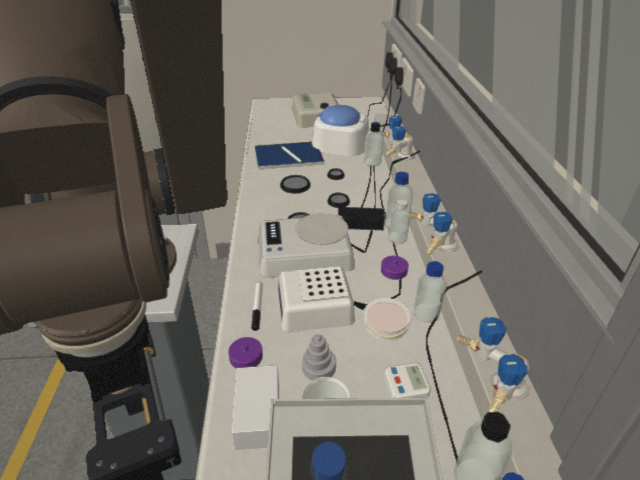

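The side view shows the pile at (319,355), with a beaker at (326,390), a white box at (256,405) and a white block at (315,297) next to it. The pots are at (295,184), (336,173), (339,200) and (297,216). In the scene view the pots are at (242,333), (179,324), (232,296) and (299,294). The purple lookalikes at (246,353) and (394,267) are not meant. The steel pile fits the description.

```bash
cat >> h.py <<'E'
def cam(n):
    c=get_calibration(n); K=c['camera_matrix']
    if n=='wrist':
        z=np.load('wrist.npz'); T=np.eye(4); T[:3,:3]=R.from_euler('xyz',z['r']).as_matrix(); T[:3,3]=z['p']
        T=T@c['hand_eye']; return K,T[:3,:3],T[:3,3]
    return K,R.from_euler('xyz',c['orientation']).as_matrix(),c['position']
def pts(n):
    """world xyz image from depth"""
    z=np.load(''+n+'.npz'); d=z['d']; K,Rm,p=cam(n)
    v,u=np.mgrid[:480,:640]
    P=np.stack([(u-K[0,2])/K[0,0]*d,-(v-K[1,2])/K[1,1]*d,-d],-1)@Rm.T+p
    P[d==0]=np.nan
    return P
def ray(n,u,v,h):
    K,Rm,p=cam(n); r=Rm@np.array([(u-K[0,2])/K[0,0],-(v-K[1,2])/K[1,1],-1]); return p+r*(h-p[2])/r[2]
def proj(n,X):
    K,Rm,p=cam(n); c=Rm.T@(np.array(X)-p); return K[0,2]+K[0,0]*c[0]/-c[2], K[1,2]-K[1,1]*c[1]/-c[2]
E
python3 - <<'E'
from h import *
np.set_printoptions(precision=1,suppress=True)
S=pts('side');C=pts('scene')
for u,v in [(319,340),(319,370),(246,350),(295,184),(336,173),(339,200),(297,216),(330,383),(256,380),(315,300),(315,325),(387,317),(407,380),(321,228),(360,216)]: print('side',u,v,S[v,u],ray('side',u,v,12))
for u,v in [(242,333),(179,324),(232,296),(299,294),(252,268),(318,242)]: print('scene',u,v,C[v,u],ray('scene',u,v,12))
# height map around everything, from side depth: pile
m=(S[...,2]>60)&(S[...,2]<95)
for u0,u1,v0,v1 in [(290,350,325,385)]:
    for h0,h1 in [(5,22),(24,38),(41,56),(59,75),(77,95)]:
        P=S[v0:v1,u0:u1].reshape(-1,3);q=P[(P[:,2]>h0)&(P[:,2]<h1)]; print(h0,len(q),np.median(q,0),np.ptp(q,0))
im=np.load('side.npz')['im'];cv2.imwrite('pics/c1.png',cv2.resize(im[250:420,220:440],None,fx=3.5,fy=3.5,interpolation=2)[:,:,::-1])
E
```

```text
side 319 340 [ 438.3 -324.4   80.7] [ 442.4 -264.7   12. ]
side 319 370 [ 437.5 -343.    23.3] [ 438.1 -334.2   12. ]
side 246 350 [ 306.2 -289.4   22.8] [ 304.8 -280.3   12. ]
side 295 184 [408.9 332.5   8.2] [408.9 326.   12. ]
side 336 173 [535.  392.7   8.1] [534.3 385.7  12. ]
side 339 200 [528.9 234.1  11.2] [528.7 232.8  12. ]
side 297 216 [410.7 165.1   8.5] [410.6 159.9  12. ]
side 330 383 [ 450.  -415.2   83.4] [ 455.6 -363.    12. ]
side 256 380 [ 330.4 -377.3   50.5] [ 326.4 -348.4   12. ]
side 315 300 [ 438.  -205.1   60.1] [ 440.7 -155.7   12. ]
side 315 325 [ 437.  -223.9    9.9] [ 436.9 -225.8   12. ]
side 387 317 [ 579.  -229.9   29.8] [ 583.6 -213.2   12. ]
side 407 380 [ 591.  -368.3   15.7] [ 592.  -365.6   12. ]
side 321 228 [463.9  14.8  75.1] [470.2 102.5  12. ]
side 360 216 [571.  118.4  34.6] [576.7 151.3  12. ]
scene 242 333 [404.8 338.1   7.3] [399.5 343.2  12. ]
scene 179 324 [529.9 392.1   6.7] [523.  397.3  12. ]
scene 232 296 [529.9 241.5   4.6] [520.2 250.6  12. ]
scene 299 294 [414.9 145.2   6.5] [408.8 152.7  12. ]
scene 252 268 [552.7 150.9  31.7] [580.3 122.7  12. ]
scene 318 242 [468.3   4.3  70.8] [ 547.6 -101.5   12. ]
5 437 [ 431.  -334.1   16. ] [ 83.7 128.7  16.9]
24 146 [ 435.7 -338.    32.4] [45.7 35.8 14. ]
41 131 [ 437.8 -333.8   48.6] [35.8 32.5 14.8]
59 135 [ 436.2 -327.8   69.6] [31.8 27.4 15.9]
77 257 [ 440.2 -414.    88.9] [ 54.2 111.7  17.7]
```

View pics/c1.png

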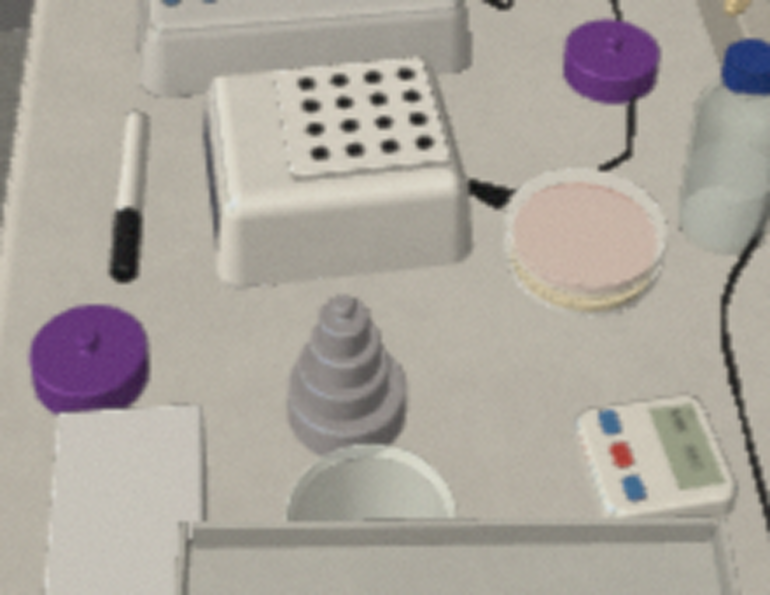

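The steel pile sits in the crop at (345,370), between the block, the beaker at (370,490) and the white box. The purple discs are flat single pieces. I'll move the wrist above the pile with the fingers closing along world x (yaw π/2).

>>> {"api": "arm_command", "payload": {
  "rows": [
    [[0.96,-0.55,0,0,0,-0.19,1],[0.96,-0.55,0,0,0,-0.19,1],[0.96,-0.55,0,0,0,-0.19,1],[0.96,-0.55,0,0,0,-0.19,1],[0.96,-0.55,0,0,0,-0.19,1],[0.96,-0.55,0,0,0,-0.19,1],[0.96,-0.55,0,0,0,-0.19,1],[0.96,-0.55,0,0,0,-0.19,1],[0.96,-0.55,0,0,0,-0.19,1],[0.96,-0.55,0,0,0,-0.19,1]]
  ]
}}

```text
t: 0.98
eef_pos: [334.0, -451.0, 404.6]
tcp_rot: [-3.141, -0.0, 1.579]
ft_force: [-0.1, 0.4, -0.5]
opening: 0.996
grip_force: 0.0
```

>>> {"api": "arm_command", "payload": {
  "rows": [
    [[0.86,0.69,0,0,0,0,1],[0.86,0.69,0,0,0,0,1],[0.86,0.69,0,0,0,0,1],[0.86,0.69,0,0,0,0,1],[0.86,0.69,0,0,0,0,1],[0.86,0.69,0,0,0,0,1],[0.86,0.69,0,0,0,0,1]]
  ]
}}

```text
t: 1.57
eef_pos: [437.4, -322.1, 404.7]
tcp_rot: [-3.141, 0.0, 1.572]
ft_force: [0.1, 0.1, -0.0]
opening: 0.995
grip_force: 0.0
```

```bash
python3 - <<'E'
from h import *
np.set_printoptions(precision=2,suppress=True)
im,d=shot('wrist','w1.png'); s=state(); print(s['t'],s['eef_pos'],s['tcp_rot'],s['joints'])
print(proj('wrist',[438,-322,80]),proj('wrist',[438,-322,0]))
E
```

```text
1.6167 [ 437.01 -322.63  404.67] [-3.14  0.    1.57] [-0.76  0.38  1.76 -0.    1.01 -0.76]
(np.float64(326.9446206139673), np.float64(221.4702613011112)) (np.float64(326.67131489924026), np.float64(200.04589032462752))
```

View pics/w1.png

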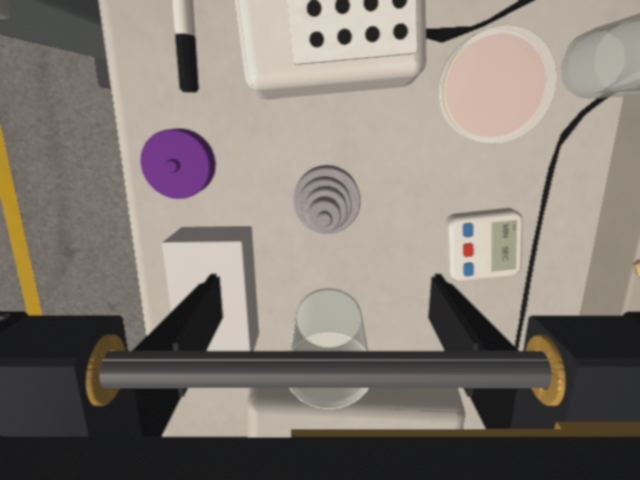

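The wrist view shows the concentric grey pile, with its knob at about (324,218) and base at about (327,199). The beaker is at (328,330), clear of the pile. I'll enlarge the pile and triangulate it.

```bash
python3 - <<'E'
from h import *
w=np.load('wrist.npz')['im'];s=np.load('side.npz')['im']
a=cv2.resize(w[160:240,287:367],(560,560),interpolation=2);b=cv2.resize(s[325:395,285:353],(240,247),interpolation=2)
c=np.zeros((560,800,3),np.uint8);c[:,:560]=a;c[:247,560:]=b;cv2.imwrite('pics/c2.png',c[:,:,::-1])
P=pts('wrist')
for u,v in [(324,217),(326,200),(328,295),(328,310),(245,245),(205,260),(330,80),(485,240)]: print(u,v,P[v,u].round(1))
E
```

```text
324 217 [ 435.7 -317.1   85.3]
326 200 [ 437.2 -306.1   75.3]
328 295 [ 439.5 -412.    20.9]
328 310 [ 439.3 -412.6   51.3]
245 245 [ 364.8 -355.2   38. ]
205 260 [ 331.5 -365.1   50. ]
330 80 [ 440.1 -217.4   53.4]
485 240 [ 588.9 -357.4   14.7]
```

View pics/c2.png

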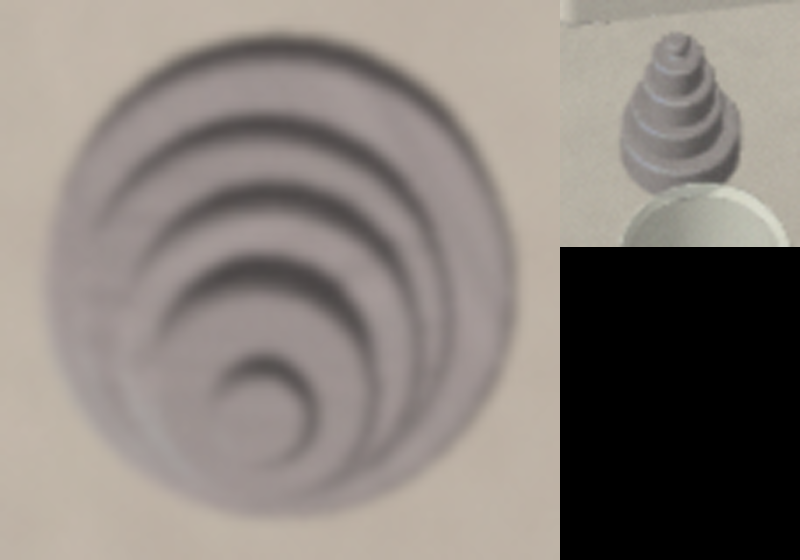

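```bash
cat >> h.py <<'E'
def tri(obs):
    A=np.zeros((3,3));b=np.zeros(3)
    for n,u,v in obs:
        K,Rm,p=cam(n); r=Rm@np.array([(u-K[0,2])/K[0,0],-(v-K[1,2])/K[1,1],-1]); r/=np.linalg.norm(r); M=np.eye(3)-np.outer(r,r); A+=M;b+=M@p
    return np.linalg.solve(A,b)
E
python3 - <<'E'
from h import *
print(tri([('wrist',324.4,219.7),('side',318.1,336.3)]).round(1), ray('wrist',324.4,219.7,86).round(1))
print('w50 x', ray('wrist',287+267/7,205,76).round(1),'base',ray('wrist',327.1,199.5,11).round(1))
P=pts('wrist')
for h0,h1 in [(83,90),(72,80),(55,62),(37,43),(18,25)]:
    Q=P[155:245,280:370].reshape(-1,3); q=Q[(Q[:,2]>h0)&(Q[:,2]<h1)]; print(h0,len(q),np.median(q[:,2]).round(1),q[:,:2].min(0).round(1),q[:,:2].max(0).round(1), cv2.minEnclosingCircle(q[:,:2].astype(np.float32)))
E
```

```text
[ 436.5 -319.4   84.6] [ 436. -319.   86.]
w50 x [ 436.6 -309.9   76. ] base [ 438.4 -319.2   11. ]
83 192 85.3 [ 430.4 -324.4] [ 441.8 -312.8] ((436.1060485839844, -318.7322082519531), 6.124554634094238)
72 646 75.5 [ 423.1 -331.5] [ 448.3 -305.8] ((436.11322021484375, -318.87384033203125), 13.153718948364258)
55 543 57.5 [ 419. -335.] [ 454.7 -300.6] ((437.0326843261719, -318.2503967285156), 18.12232780456543)
37 685 39.5 [ 412.9 -340.3] [ 459.1 -294.9] ((436.0006103515625, -318.45635986328125), 23.70388412475586)
18 1215 21.5 [ 407.1 -349.4] [ 468.5 -287.7] ((437.8518981933594, -318.68719482421875), 31.112722396850586)
```

>>> {"api": "arm_command", "payload": {
  "rows": [
    [[0.023,-0.007,0.25,0,0,0,1],[0.023,-0.007,0.5,0,0,0,1],[0.023,-0.007,0.75,0,0,0,1],[0.023,-0.007,0.9,0,0,0,1],[0.023,-0.007,1,0,0,0,1],[0.023,-0.007,1,0,0,0,1],[0.023,-0.007,1,0,0,0,1],[0.023,-0.007,1,0,0,0,1]]
  ]
}}

```text
t: 2.28
eef_pos: [436.1, -319.5, 255.7]
tcp_rot: [3.141, 0.001, 1.57]
ft_force: [0.2, -0.2, 0.8]
opening: 1.0
grip_force: 0.0
```

>>> {"api": "arm_command", "payload": {
  "rows": [
    [[0,0,0,0,0,0,-0.2],[0,0,0,0,0,0,-0.4],[0,0,0,0,0,0,-0.5],[0,0,0,0,0,0,-0.6],[0,0,0,0,0,0,-1],[0,0,0,0,0,0,-1],[0,0,0,0,0,0,-1],[0,0,0,0,0,0,-1]]
  ]
}}

```text
t: 2.95
eef_pos: [436.4, -318.6, 254.8]
tcp_rot: [3.142, 0.0, 1.572]
ft_force: [-0.7, -0.0, -0.2]
opening: 0.497
grip_force: 0.0
```

>>> {"api": "arm_command", "payload": {
  "rows": [
    [[0,0,0,0,0,0,-1],[0,0,0,0,0,0,-1],[0,0,0,0,0,0,-1],[0,0,0,0,0,0,-1],[0,0,0,0,0,0,-1],[0,0,0,0,0,0,-1],[0,0,0,0,0,0,-1]]
  ]
}}

```text
t: 3.53
eef_pos: [436.3, -318.6, 254.7]
tcp_rot: [-3.142, 0.0, 1.572]
ft_force: [-0.2, 0.1, -0.8]
opening: 0.262
grip_force: 30.0
```

>>> {"api": "arm_command", "payload": {
  "rows": [
    [[0,0,-0.03,0,0,0,-1],[0,0,-0.06,0,0,0,-1],[0,0,-0.1,0,0,0,-1],[0,0,-0.2,0,0,0,-1],[0,0,-0.4,0,0,0,-1],[0,0,-0.6,0,0,0,-1],[0,0,-0.8,0,0,0,-1],[0,0,-0.96,0,0,0,-1],[0,0,-0.96,0,0,0,-1]]
  ]
}}

```text
t: 4.28
eef_pos: [436.4, -318.6, 404.0]
tcp_rot: [3.136, 0.005, 1.572]
ft_force: [-0.9, -0.4, -0.4]
opening: 0.264
grip_force: 30.0
```

>>> {"api": "arm_command", "payload": {
  "rows": [
    [[0.1,0.01,0,0,0,0,-1],[0.3,0.02,0,0,0,0,-1],[0.5,0.03,0,0,0,0,-1],[0.7,0.045,0,0,0,0,-1],[0.85,0.057,0,0,0,0,-1]]
  ]
}}

```text
t: 4.7
eef_pos: [444.1, -188.4, 397.8]
tcp_rot: [-3.14, -0.001, 1.572]
ft_force: [0.7, -1.1, -1.0]
opening: 0.261
grip_force: 30.0
```

>>> {"api": "arm_command", "payload": {
  "rows": [
    [[0.21,0.014,0,0,0,0,-1],[0.42,0.028,0,0,0,0,-1],[0.64,0.042,0,0,0,0,-1],[0.85,0.057,0,0,0,0,-1]]
  ]
}}

```text
t: 5.03
eef_pos: [452.4, -61.3, 397.9]
tcp_rot: [-3.14, -0.001, 1.571]
ft_force: [0.2, -1.0, -0.7]
opening: 0.255
grip_force: 30.0
```

>>> {"api": "arm_command", "payload": {
  "rows": [
    [[0.21,0.014,0,0,0,0,-1],[0.42,0.028,0,0,0,0,-1],[0.64,0.042,0,0,0,0,-1],[0.85,0.057,0,0,0,0,-1]]
  ]
}}

```text
t: 5.37
eef_pos: [460.7, 66.1, 397.9]
tcp_rot: [-3.14, -0.0, 1.572]
ft_force: [1.6, -1.0, -0.4]
opening: 0.263
grip_force: 30.0
```

>>> {"api": "arm_command", "payload": {
  "rows": [
    [[0.21,0.014,0,0,0,0,-1],[0.42,0.028,0,0,0,0,-1],[0.6,0.042,0,0,0,0,-1],[0.75,0.05,0,0,0,0,-1],[0.85,0.057,0,0,0,0,-1],[0.85,0.057,0,0,0,0,-1],[0.85,0.057,0,0,0,0,-1],[0.85,0.057,0,0,0,0,-1]]
  ]
}}

```text
t: 6.03
eef_pos: [469.6, 191.1, 398.2]
tcp_rot: [-3.14, 0.001, 1.572]
ft_force: [0.2, -0.3, -1.3]
opening: 0.26
grip_force: 30.0
```

```bash
cat >> h.py <<'E'
def discs(boxes,h0,h1):
    P=pts('wrist')
    for (u0,u1,v0,v1) in boxes:
        Q=P[v0:v1,u0:u1].reshape(-1,3); q=Q[(Q[:,2]>h0)&(Q[:,2]<h1)]
        print((u0,v0),len(q),np.median(q[:,2]).round(1),cv2.minEnclosingCircle(q[:,:2].astype(np.float32)))
E
python3 - <<'E'
from h import *
np.set_printoptions(precision=2,suppress=True)
im,d=shot('wrist','w2.png'); s=state(); print(s['t'],s['eef_pos'],s['tcp_rot'],s['opening'],s['grip_force'],s['ft_force'])
for X in [(535,390,14),(529,237,14),(410,160,14),(408,332,14)]: print(proj('wrist',X))
E
```

```text
6.0833 [469.8  190.86 398.33] [-3.14  0.    1.57] 0.2630834302758649 29.999837055802345 [-0.46  1.05 -0.84]
(np.float64(411.3850691488931), np.float64(-46.63810325025318))
(np.float64(393.8824514998881), np.float64(153.86408155533485))
(np.float64(262.722796541924), np.float64(237.11820317158293))
(np.float64(251.16943693080265), np.float64(35.52081858548422))
```

View pics/w2.png

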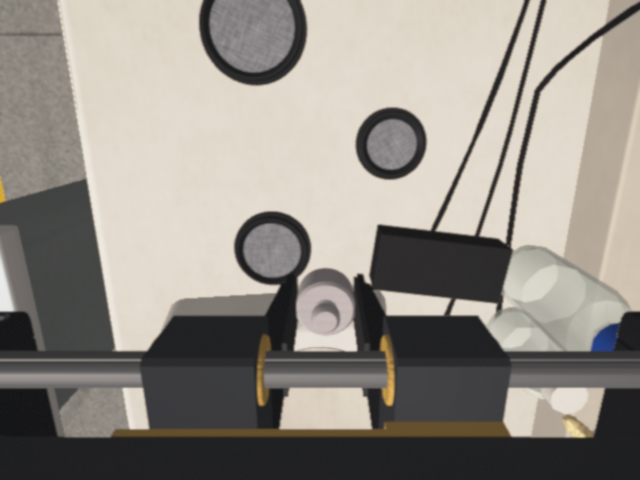

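The view shows the 50 g weight held at (325,300). Three pots are in frame: the large one at (253,30), and two others at (391,143) and (273,247). I'll move on for a second view that includes the smallest pot.

```bash
cp wrist.npz wristA.npz
```

>>> {"api": "arm_command", "payload": {
  "rows": [
    [[0.2,0.05,0,0,0,0,-1],[0.4,0.1,0,0,0,0,-1],[0.6,0.15,0,0,0,0,-1],[0.8,0.2,0,0,0,0,-1],[0.93,0.2,0,0,0,0,-1],[0.93,0.2,0,0,0,0,-1],[0.93,0.2,0,0,0,0,-1],[0.93,0.2,0,0,0,0,-1]]
  ]
}}

```text
t: 6.75
eef_pos: [500.0, 329.8, 398.5]
tcp_rot: [-3.141, 0.001, 1.571]
ft_force: [0.2, 0.0, -1.6]
opening: 0.264
grip_force: 30.0
```

```bash
python3 - <<'E'
from h import *
np.set_printoptions(precision=2,suppress=True)
im,d=shot('wrist','w3.png'); s=state(); print(s['t'],s['eef_pos'],s['tcp_rot'],s['opening'])
E
```

```text
6.8 [500.06 329.67 398.67] [-3.14  0.    1.57] 0.2631879607753065
```

View pics/w3.png

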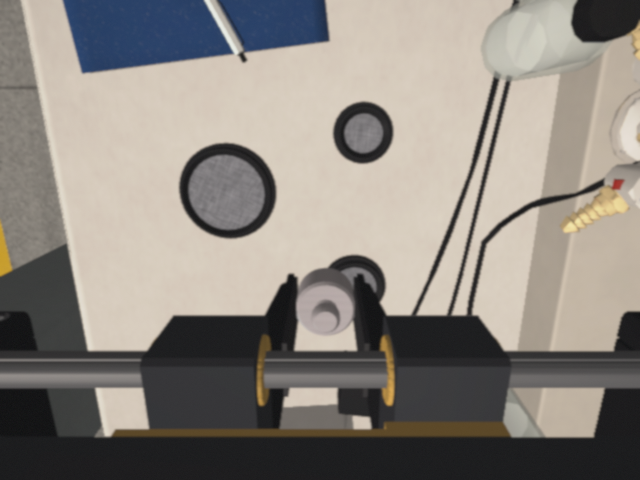

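The second view shows pot_50 at (363,132) and pot_500 at (228,190). The (355,283) pot is half hidden by the held weight. I'll fit the felt circles in both views.

```bash
cat >> h.py <<'E'
def felt(box,f='wrist'):
    """felt disc of a pot: centre pixel and world circle on z=9, plus depth height"""
    import shutil
    if f!='wrist': shutil.copy(f'{f}.npz','wrist.npz')
    u0,u1,v0,v1=box; im=np.load('wrist.npz')['im'][v0:v1,u0:u1]; g=cv2.cvtColor(im,cv2.COLOR_RGB2GRAY)
    dark=(g<75).astype(np.uint8); n,l,st,_=cv2.connectedComponentsWithStats(dark)
    k=1+np.argmax(st[1:,4]); ring=(l==k).astype(np.uint8)
    cs,hi=cv2.findContours(ring,cv2.RETR_CCOMP,cv2.CHAIN_APPROX_NONE)
    ho=[c for c,h in zip(cs,hi[0]) if h[3]>=0]; c=max(ho,key=cv2.contourArea)
    out=max([c for c,h in zip(cs,hi[0]) if h[3]<0],key=cv2.contourArea)
    W=pts('wrist')
    for nm,cc,h in (('felt',c,9),('outer',out,3)):
        q=np.array([ray('wrist',u0+a[0][0],v0+a[0][1],h)[:2] for a in cc],np.float32)
        e=cv2.fitEllipse(q); e0=cv2.fitEllipse(cc)
        print(nm,'px',np.round([e0[0][0]+u0,e0[0][1]+v0],1),'xy',np.round(e[0],1),'axes',np.round(e[1],1))
    m=np.zeros_like(g);cv2.drawContours(m,[c],-1,1,-1); m=cv2.erode(m,np.ones((5,5)))
    print('  felt depth z',np.nanmedian(W[v0:v1,u0:u1,2][m>0]).round(1))
    return np.array([e0[0][0]+u0,e0[0][1]+v0])
E
cp wrist.npz wristB.npz
python3 - <<'E'
from h import *
print('A');
for b in [(355,428,105,182),(232,312,208,288)]: felt(b,'wristA')
print('B')
for b in [(325,400,95,170),(172,284,138,244)]: felt(b,'wristB')
E
```

```text
A
felt px [391.5 143.9] xy [527.3 244.8] axes [45.4 45.6]
outer px [390.6 143. ] xy [527.4 244.8] axes [60.8 61.1]
  felt depth z 8.8
felt px [271.6 250. ] xy [417.2 144.9] axes [56.7 56.7]
outer px [272.8 249. ] xy [417.6 143.5] axes [70.9 77.2]
  felt depth z 8.8
B
felt px [363.2 132.8] xy [532.6 393.1] axes [35.  35.3]
outer px [362.7 132.1] xy [532.7 393.2] axes [50.9 51.2]
  felt depth z 8.8
felt px [226.1 191.9] xy [408.  339.6] axes [71.2 71.4]
outer px [227.3 190.1] xy [407.7 339.6] axes [87.  87.9]
  felt depth z 8.8
```

Each felt diameter matches its pot: 35/45/57/71 against 34/44/55/70 in the text, with felt z at 8.8 against 9. So the targets are:
- pot_50: (532.6, 393.1)
- pot_100: (527.3, 244.8)
- pot_200: (417.2, 144.9)
- pot_500: (408, 339.6)

>>> {"api": "arm_command", "payload": {
  "rows": [
    [[0.2,0.1,0,0,0,0,-1],[0.4,0.2,0,0,0,0,-1],[0.424,0.217,0,0,0,0,-1],[0.424,0.217,0,0,0,0,-1],[0.424,0.217,0,0,0,0,-1],[0.424,0.217,0,0,0,0,-1]]
  ]
}}

```text
t: 7.3
eef_pos: [532.3, 393.3, 398.8]
tcp_rot: [-3.141, 0.001, 1.571]
ft_force: [-0.2, -0.2, 0.1]
opening: 0.262
grip_force: 30.0
```

>>> {"api": "arm_command", "payload": {
  "rows": [
    [[0,0,0.2,0,0,0,-1],[0,0,0.4,0,0,0,-1],[0,0,0.6,0,0,0,-1],[0,0,0.8,0,0,0,-1],[0,0,0.95,0,0,0,-1],[0,0,1,0,0,0,-1],[0,0,1,0,0,0,-1],[0,0,1,0,0,0,-1]]
  ]
}}

```text
t: 7.97
eef_pos: [532.8, 394.2, 249.8]
tcp_rot: [3.141, -0.0, 1.571]
ft_force: [0.1, 1.1, 0.2]
opening: 0.263
grip_force: 30.0
```

>>> {"api": "arm_command", "payload": {
  "rows": [
    [[0,0,0.08,0,0,0,-1],[0,0,0.15,0,0,0,-1],[0,0,0.21,0,0,0,-1],[0,0,0.25,0,0,0,-1],[0,0,0.265,0,0,0,-1],[0,0,0.265,0,0,0,-1],[0,0,0.265,0,0,0,-1]]
  ]
}}

```text
t: 8.55
eef_pos: [532.6, 394.6, 208.9]
tcp_rot: [-3.142, 0.0, 1.572]
ft_force: [-0.8, 0.3, 1.1]
opening: 0.264
grip_force: 30.0
```

>>> {"api": "arm_command", "payload": {
  "rows": [
    [[-0.004,0,0.006,0,0,0,-1],[-0.005,0,0.012,0,0,0,-1],[-0.005,0,0.016,0,0,0,-1],[-0.005,0,0.02,0,0,0,-1],[-0.005,0,0.02,0,0,0,-1],[-0.005,0,0.02,0,0,0,-1]]
  ]
}}

```text
t: 9.05
eef_pos: [532.5, 393.9, 206.0]
tcp_rot: [3.142, 0.0, 1.572]
ft_force: [-0.8, 0.2, -0.2]
opening: 0.264
grip_force: 30.0
```

>>> {"api": "arm_command", "payload": {
  "rows": [
    [[0,0,0.003,0,0,0,-1],[0,0,0.006,0,0,0,-1],[0,0,0.006,0,0,0,-1],[0,0,0.006,0,0,0,-1]]
  ]
}}

```text
t: 9.38
eef_pos: [532.5, 393.9, 205.7]
tcp_rot: [3.141, -0.0, 1.572]
ft_force: [-2.5, -1.8, 6.0]
opening: 0.262
grip_force: 30.0
```

>>> {"api": "arm_command", "payload": {
  "rows": [
    [[0,0,0,0,0,0,-0.4],[0,0,0,0,0,0,-0.3],[0,0,0,0,0,0,-0.2],[0,0,0,0,0,0,0],[0,0,-0.02,0,0,0,0],[0,0,-0.1,0,0,0,0],[0,0,-0.35,0,0,0,0],[0,0,-0.6,0,0,0,0],[0,0,-0.8,0,0,0,0],[0,0,-1,0,0,0,0]]
  ]
}}

```text
t: 10.22
eef_pos: [532.2, 393.7, 358.1]
tcp_rot: [3.14, -0.001, 1.572]
ft_force: [-0.5, -1.0, 0.0]
opening: 0.502
grip_force: 0.0
```

>>> {"api": "arm_command", "payload": {
  "rows": [
    [[0,0,-0.15,0,0,0,0],[0,0,-0.3,0,0,0,0],[0,0,-0.3,0,0,0,0],[0,0,-0.3,0,0,0,0]]
  ]
}}

```text
t: 10.55
eef_pos: [532.2, 393.7, 402.0]
tcp_rot: [3.139, -0.001, 1.572]
ft_force: [-0.8, 0.4, -0.3]
opening: 0.501
grip_force: 0.0
```

```bash
python3 - <<'E'
from h import *
im,d=shot('wrist','w4.png');s=state();print(s['eef_pos'],s['opening'])
u,v=map(int,proj('wrist',[532.6,393.1,30]));P=pts('wrist')
Q=P[v-35:v+35,u-35:u+35].reshape(-1,3)
for a,b in((23,31),(33,41)):
    q=Q[(Q[:,2]>a)&(Q[:,2]<b)];print(len(q),np.median(q[:,2]),cv2.minEnclosingCircle(q[:,:2].astype(np.float32)))
cv2.imwrite('pics/c4.png',cv2.resize(im[v-50:v+50,u-60:u+60],None,fx=5,fy=5)[:,:,::-1])
E
```

```text
[532.1662254  393.68026559 400.50769695] 0.5012689766842686
499 26.342170328930706 ((532.2351684570312, 393.6515808105469), 13.12642765045166)
149 36.15008872138617 ((532.0924072265625, 393.6094665527344), 6.023863315582275)
```

View pics/c4.png

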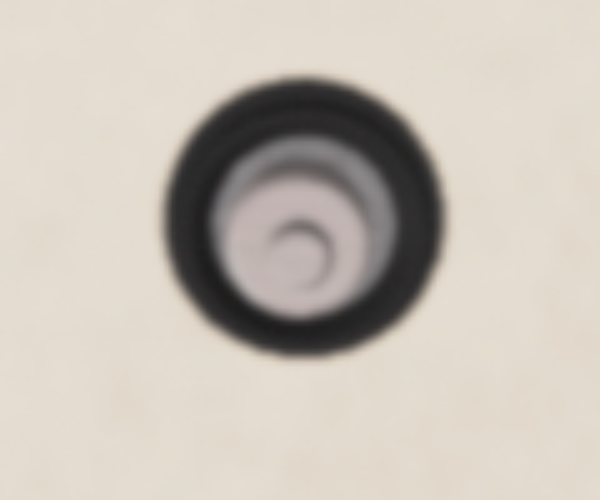

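The crop shows weight_50 seated in its pot at (300,245), upright, with its shoulder at z 26.3 and knob top at z 36.2. Going back for weight_100.

>>> {"api": "arm_command", "payload": {
  "rows": [
    [[-0.2,-0.027,0,0,0,0,0.3],[-0.45,-0.06,0,0,0,0,0.3],[-0.7,-0.09,0,0,0,0,0.3],[-0.949,-0.127,0,0,0,0,0.3]]
  ]
}}

```text
t: 10.93
eef_pos: [512.9, 250.1, 398.7]
tcp_rot: [-3.139, 0.001, 1.572]
ft_force: [0.9, -0.1, -0.1]
opening: 0.646
grip_force: 0.0
```

>>> {"api": "arm_command", "payload": {
  "rows": [
    [[-0.24,-0.032,0,0,0,0,0.3],[-0.48,-0.064,0,0,0,0,0.3],[-0.72,-0.096,0,0,0,0,0.3],[-0.949,-0.127,0,0,0,0,0.3]]
  ]
}}

```text
t: 11.27
eef_pos: [493.9, 107.4, 399.1]
tcp_rot: [-3.14, 0.0, 1.572]
ft_force: [1.3, -0.2, -0.1]
opening: 0.651
grip_force: 0.0
```

>>> {"api": "arm_command", "payload": {
  "rows": [
    [[-0.24,-0.032,0,0,0,0,0.3],[-0.48,-0.064,0,0,0,0,0.3],[-0.72,-0.096,0,0,0,0,0.3],[-0.949,-0.127,0,0,0,0,0.3]]
  ]
}}

```text
t: 11.6
eef_pos: [474.9, -34.9, 399.2]
tcp_rot: [-3.14, -0.0, 1.572]
ft_force: [1.4, 0.0, -0.0]
opening: 0.65
grip_force: 0.0
```

>>> {"api": "arm_command", "payload": {
  "rows": [
    [[-0.24,-0.032,0,0,0,0,0.3],[-0.48,-0.064,0,0,0,0,0.3],[-0.72,-0.096,0,0,0,0,0.3],[-0.949,-0.127,0,0,0,0,0.3]]
  ]
}}

```text
t: 11.93
eef_pos: [456.0, -177.4, 399.2]
tcp_rot: [-3.14, -0.001, 1.571]
ft_force: [0.8, -0.6, 0.3]
opening: 0.65
grip_force: 0.0
```

>>> {"api": "arm_command", "payload": {
  "rows": [
    [[-0.24,-0.032,0,0,0,0,0.3],[-0.48,-0.064,0,0,0,0,0.3],[-0.7,-0.095,0,0,0,0,0.3],[-0.86,-0.115,0,0,0,0,0.3],[-0.949,-0.127,0,0,0,0,0.3],[-0.949,-0.127,0,0,0,0,0.3],[-0.949,-0.127,0,0,0,0,0.3],[-0.949,-0.127,0,0,0,0,0.3]]
  ]
}}

```text
t: 12.6
eef_pos: [438.0, -316.9, 399.7]
tcp_rot: [-3.141, -0.001, 1.572]
ft_force: [-0.5, -0.4, 0.4]
opening: 0.646
grip_force: 0.0
```

```bash
cat >> h.py <<'E'
def pile(levels,c=(437,-318.5)):
    shot('wrist'); s=state(); print(s['t'],s['eef_pos'].round(1),s['tcp_rot'].round(3),s['opening'])
    u,v=map(int,proj('wrist',[*c,40])); Q=pts('wrist')[v-50:v+50,u-50:u+50].reshape(-1,3)
    for h in levels:
        q=Q[(Q[:,2]>h-3.5)&(Q[:,2]<h+2.5)]; print(h,len(q),np.median(q[:,2]).round(1),cv2.minEnclosingCircle(q[:,:2].astype(np.float32)))
E
python3 -c "
from h import *
pile([68,58,40,22])"
```

```text
12.65 [ 438.  -316.7  399.9] [-3.141e+00 -1.000e-03  1.573e+00] 0.6492241689638715
68 179 67.2 ((436.9178161621094, -318.3095397949219), 6.136224269866943)
58 1286 57.4 ((437.07366943359375, -318.4457702636719), 18.238229751586914)
40 694 39.4 ((435.9192810058594, -318.4866638183594), 23.662290573120117)
22 1211 21.4 ((437.9858093261719, -318.7444152832031), 31.124723434448242)
```

>>> {"api": "arm_command", "payload": {
  "rows": [
    [[-0.011,-0.007,0.25,0,0,0,0.3],[-0.011,-0.007,0.5,0,0,0,0.3],[-0.011,-0.007,0.75,0,0,0,0.3],[-0.011,-0.007,0.9,0,0,0,0.3],[-0.011,-0.007,1,0,0,0,0.3]]
  ]
}}

```text
t: 13.07
eef_pos: [436.8, -318.1, 247.7]
tcp_rot: [-3.139, -0.002, 1.573]
ft_force: [-1.0, 0.1, 0.4]
opening: 0.651
grip_force: 0.0
```

>>> {"api": "arm_command", "payload": {
  "rows": [
    [[0,0,0.05,0,0,0,0.3],[0,0,0.087,0,0,0,0.3],[0,0,0.087,0,0,0,0.3],[0,0,0.087,0,0,0,0.3],[0,0,0.087,0,0,0,0.3]]
  ]
}}

```text
t: 13.48
eef_pos: [437.0, -319.6, 238.1]
tcp_rot: [3.14, 0.001, 1.572]
ft_force: [0.3, -0.3, -0.1]
opening: 0.651
grip_force: 0.0
```

>>> {"api": "arm_command", "payload": {
  "rows": [
    [[0,0,0,0,0,0,0],[0,0,0,0,0,0,-0.1],[0,0,0,0,0,0,-0.2],[0,0,0,0,0,0,-1],[0,0,0,0,0,0,-1],[0,0,0,0,0,0,-1],[0,0,0,0,0,0,-1],[0,0,0,0,0,0,-1],[0,0,0,0,0,0,-1]]
  ]
}}

```text
t: 14.23
eef_pos: [436.8, -319.7, 237.2]
tcp_rot: [3.141, 0.0, 1.572]
ft_force: [-1.0, 0.3, 4.9]
opening: 0.366
grip_force: 30.0
```

>>> {"api": "arm_command", "payload": {
  "rows": [
    [[0,0,-0.03,0,0,0,-1],[0,0,-0.06,0,0,0,-1],[0,0,-0.1,0,0,0,-1],[0,0,-0.2,0,0,0,-1],[0,0,-0.4,0,0,0,-1],[0,0,-0.6,0,0,0,-1],[0,0,-0.8,0,0,0,-1],[0,0,-1,0,0,0,-1]]
  ]
}}

```text
t: 14.9
eef_pos: [436.5, -319.3, 389.0]
tcp_rot: [-3.142, 0.0, 1.572]
ft_force: [-0.2, -0.2, -1.6]
opening: 0.365
grip_force: 30.0
```

>>> {"api": "arm_command", "payload": {
  "rows": [
    [[0.05,0.01,-0.07,0,0,0,-1],[0.25,0.04,-0.07,0,0,0,-1],[0.5,0.08,-0.07,0,0,0,-1],[0.72,0.115,-0.07,0,0,0,-1],[0.939,0.151,-0.07,0,0,0,-1]]
  ]
}}

```text
t: 15.32
eef_pos: [458.9, -176.9, 397.3]
tcp_rot: [-3.141, -0.0, 1.571]
ft_force: [0.8, -0.1, -0.7]
opening: 0.367
grip_force: 30.0
```

>>> {"api": "arm_command", "payload": {
  "rows": [
    [[0.23,0.037,0,0,0,0,-1],[0.47,0.075,0,0,0,0,-1],[0.7,0.112,0,0,0,0,-1],[0.939,0.151,0,0,0,0,-1]]
  ]
}}

```text
t: 15.65
eef_pos: [481.4, -35.9, 397.3]
tcp_rot: [-3.141, -0.0, 1.571]
ft_force: [0.2, -1.0, -1.0]
opening: 0.367
grip_force: 30.0
```

>>> {"api": "arm_command", "payload": {
  "rows": [
    [[0.23,0.037,0,0,0,0,-1],[0.47,0.075,0,0,0,0,-1],[0.7,0.112,0,0,0,0,-1],[0.939,0.151,0,0,0,0,-1]]
  ]
}}

```text
t: 15.98
eef_pos: [503.9, 105.0, 397.3]
tcp_rot: [-3.141, 0.0, 1.572]
ft_force: [0.4, 0.8, -0.8]
opening: 0.371
grip_force: 30.0
```

>>> {"api": "arm_command", "payload": {
  "rows": [
    [[0.23,0.037,0,0,0,0,-1],[0.46,0.074,0,0,0,0,-1],[0.67,0.108,0,0,0,0,-1],[0.84,0.135,0,0,0,0,-1],[0.939,0.151,0,0,0,0,-1],[0.939,0.151,0,0,0,0,-1],[0.939,0.151,0,0,0,0,-1],[0.939,0.151,0,0,0,0,-1],[0.939,0.151,0,0,0,0,-1]]
  ]
}}

```text
t: 16.73
eef_pos: [526.9, 242.7, 397.5]
tcp_rot: [-3.141, 0.0, 1.57]
ft_force: [0.3, 0.8, -0.7]
opening: 0.37
grip_force: 30.0
```

>>> {"api": "arm_command", "payload": {
  "rows": [
    [[0,0.002,0.2,0,0,0,-1],[0,0.002,0.4,0,0,0,-1],[0,0.002,0.6,0,0,0,-1],[0,0.002,0.8,0,0,0,-1],[0,0.002,0.95,0,0,0,-1],[0,0.002,1,0,0,0,-1],[0,0.002,1,0,0,0,-1]]
  ]
}}

```text
t: 17.32
eef_pos: [527.2, 242.9, 246.2]
tcp_rot: [-3.139, 0.001, 1.57]
ft_force: [0.4, -0.3, -0.9]
opening: 0.371
grip_force: 30.0
```

>>> {"api": "arm_command", "payload": {
  "rows": [
    [[0,0,0.08,0,0,0,-1],[0,0,0.15,0,0,0,-1],[0,0,0.21,0,0,0,-1],[0,0,0.245,0,0,0,-1],[0,0,0.255,0,0,0,-1],[0,0,0.255,0,0,0,-1],[0,0,0.255,0,0,0,-1],[0,0,0.255,0,0,0,-1]]
  ]
}}

```text
t: 17.98
eef_pos: [527.3, 243.9, 209.7]
tcp_rot: [3.141, -0.0, 1.572]
ft_force: [-0.5, -0.3, -0.7]
opening: 0.365
grip_force: 30.0
```

Position is good. Lowering slowly to contact, expected near 206.

>>> {"api": "arm_command", "payload": {
  "rows": [
    [[0,0,0.006,0,0,0,-1],[0,0,0.012,0,0,0,-1],[0,0,0.017,0,0,0,-1],[0,0,0.021,0,0,0,-1],[0,0,0.023,0,0,0,-1],[0,0,0.023,0,0,0,-1]]
  ]
}}

```text
t: 18.48
eef_pos: [527.2, 243.8, 206.2]
tcp_rot: [3.141, 0.0, 1.572]
ft_force: [-1.8, -1.0, 5.6]
opening: 0.366
grip_force: 30.0
```

>>> {"api": "arm_command", "payload": {
  "rows": [
    [[0,0,0.003,0,0,0,-1],[0,0,0.004,0,0,0,-1],[0,0,0.004,0,0,0,-1]]
  ]
}}

```text
t: 18.73
eef_pos: [527.2, 243.8, 206.2]
tcp_rot: [3.141, -0.0, 1.572]
ft_force: [-3.0, -1.5, 11.2]
opening: 0.372
grip_force: 30.0
```

>>> {"api": "arm_command", "payload": {
  "rows": [
    [[0,0,0,0,0,0,-0.2],[0,0,0,0,0,0,-0.1],[0,0,0,0,0,0,0],[0,0,0,0,0,0,0.1],[0,0,-0.02,0,0,0,0.1],[0,0,-0.1,0,0,0,0.1],[0,0,-0.35,0,0,0,0.1],[0,0,-0.6,0,0,0,0.1],[0,0,-0.8,0,0,0,0.1],[0,0,-1,0,0,0,0.1]]
  ]
}}

```text
t: 19.57
eef_pos: [526.9, 243.8, 358.1]
tcp_rot: [3.14, -0.0, 1.572]
ft_force: [0.2, 0.4, -0.1]
opening: 0.549
grip_force: 0.0
```

>>> {"api": "arm_command", "payload": {
  "rows": [
    [[0,0,-0.15,0,0,0,0.2],[0,0,-0.28,0,0,0,0.3],[0,0,-0.28,0,0,0,0.3],[0,0,-0.28,0,0,0,0.3]]
  ]
}}

```text
t: 19.9
eef_pos: [526.8, 243.7, 398.7]
tcp_rot: [3.139, -0.001, 1.572]
ft_force: [-1.0, -0.0, -0.5]
opening: 0.646
grip_force: 0.0
```

```bash
python3 -c "
from h import *
pile([27,37],(527.3,244.8))"
```

```text
19.95 [526.8 243.7 397.5] [ 3.141 -0.     1.572] 0.6485151523717492
27 1112 26.5 ((526.8589477539062, 245.16773986816406), 18.03146743774414)
37 153 36.2 ((526.7107543945312, 245.2628173828125), 6.002486705780029)
```

weight_100 is seated flat (26.5/36.2, centred). Going back for weight_200.

>>> {"api": "arm_command", "payload": {
  "rows": [
    [[-0.2,-0.032,0,0,0,0,0.6],[-0.45,-0.072,0,0,0,0,0.6],[-0.7,-0.113,0,0,0,0,0.6],[-0.935,-0.151,0,0,0,0,0.6]]
  ]
}}

```text
t: 20.28
eef_pos: [503.9, 102.2, 396.0]
tcp_rot: [-3.139, 0.0, 1.572]
ft_force: [0.6, -0.0, 0.9]
opening: 0.79
grip_force: 0.0
```

>>> {"api": "arm_command", "payload": {
  "rows": [
    [[-0.23,-0.037,0,0,0,0,0.6],[-0.47,-0.075,0,0,0,0,0.6],[-0.7,-0.113,0,0,0,0,0.6],[-0.935,-0.151,0,0,0,0,0.6]]
  ]
}}

```text
t: 20.62
eef_pos: [481.4, -38.2, 396.3]
tcp_rot: [-3.14, -0.0, 1.572]
ft_force: [1.1, -1.0, -0.1]
opening: 0.801
grip_force: 0.0
```

>>> {"api": "arm_command", "payload": {
  "rows": [
    [[-0.23,-0.037,0,0,0,0,0.6],[-0.47,-0.075,0,0,0,0,0.6],[-0.7,-0.113,0,0,0,0,0.6],[-0.935,-0.151,0,0,0,0,0.6]]
  ]
}}

```text
t: 20.95
eef_pos: [458.9, -178.6, 396.3]
tcp_rot: [-3.14, -0.001, 1.572]
ft_force: [0.9, -0.2, -0.1]
opening: 0.797
grip_force: 0.0
```

>>> {"api": "arm_command", "payload": {
  "rows": [
    [[-0.23,-0.037,0,0,0,0,0.6],[-0.46,-0.074,0,0,0,0,0.6],[-0.68,-0.11,0,0,0,0,0.6],[-0.85,-0.137,0,0,0,0,0.6],[-0.935,-0.151,0,0,0,0,0.6],[-0.935,-0.151,0,0,0,0,0.6],[-0.935,-0.151,0,0,0,0,0.6],[-0.935,-0.151,0,0,0,0,0.6]]
  ]
}}

```text
t: 21.62
eef_pos: [437.2, -316.2, 396.8]
tcp_rot: [-3.141, -0.001, 1.572]
ft_force: [-0.3, -0.2, -0.1]
opening: 0.798
grip_force: 0.0
```

```bash
python3 -c "
from h import *
pile([50,40,22])"
```

```text
21.6667 [ 437.3 -316.   397. ] [-3.141e+00 -1.000e-03  1.573e+00] 0.8048894805957449
50 164 49.2 ((435.9805603027344, -318.3996887207031), 6.186640739440918)
40 2131 39.5 ((435.9023742675781, -318.5939636230469), 23.72498893737793)
22 1212 21.4 ((437.9250183105469, -318.7252502441406), 31.021320343017578)
```

>>> {"api": "arm_command", "payload": {
  "rows": [
    [[-0.009,-0.009,0.25,0,0,0,0.6],[-0.009,-0.009,0.5,0,0,0,0.6],[-0.009,-0.009,0.75,0,0,0,0.6],[-0.009,-0.009,0.9,0,0,0,0.6],[-0.009,-0.009,1,0,0,0,0.6]]
  ]
}}

```text
t: 22.08
eef_pos: [435.8, -317.0, 244.8]
tcp_rot: [-3.139, -0.002, 1.573]
ft_force: [-0.2, -0.6, 0.2]
opening: 0.802
grip_force: 0.0
```

>>> {"api": "arm_command", "payload": {
  "rows": [
    [[0,0,0.08,0,0,0,0.6],[0,0,0.14,0,0,0,0.5],[0,0,0.18,0,0,0,0.4],[0,0,0.187,0,0,0,0.3],[0,0,0.187,0,0,0,0.25],[0,0,0.187,0,0,0,0.2]]
  ]
}}

```text
t: 22.58
eef_pos: [435.9, -318.5, 219.9]
tcp_rot: [3.141, 0.001, 1.572]
ft_force: [-0.1, 0.1, 0.4]
opening: 0.613
grip_force: 0.0
```

>>> {"api": "arm_command", "payload": {
  "rows": [
    [[0,0,0,0,0,0,0.1],[0,0,0,0,0,0,0.05],[0,0,0,0,0,0,-1],[0,0,0,0,0,0,-1],[0,0,0,0,0,0,-1],[0,0,0,0,0,0,-1],[0,0,0,0,0,0,-1]]
  ]
}}

```text
t: 23.17
eef_pos: [435.8, -318.7, 219.6]
tcp_rot: [3.141, 0.001, 1.571]
ft_force: [-0.9, 0.5, 4.7]
opening: 0.485
grip_force: 30.0
```

>>> {"api": "arm_command", "payload": {
  "rows": [
    [[0,0,-0.03,0,0,0,-1],[0,0,-0.06,0,0,0,-1],[0,0,-0.1,0,0,0,-1],[0,0,-0.2,0,0,0,-1],[0,0,-0.4,0,0,0,-1],[0,0,-0.6,0,0,0,-1],[0,0,-0.8,0,0,0,-1],[0,0,-1,0,0,0,-1]]
  ]
}}

```text
t: 23.83
eef_pos: [435.3, -318.3, 371.0]
tcp_rot: [-3.141, -0.0, 1.572]
ft_force: [0.2, 0.1, -2.1]
opening: 0.487
grip_force: 30.0
```

>>> {"api": "arm_command", "payload": {
  "rows": [
    [[0,0,-0.12,0,0,0,-1],[0.05,0,-0.18,0,0,0,-1],[0.2,-0.007,-0.18,0,0,0,-1],[0.4,-0.016,-0.18,0,0,0,-1],[0.6,-0.024,-0.18,0,0,0,-1],[0.771,-0.031,-0.18,0,0,0,-1]]
  ]
}}

```text
t: 24.33
eef_pos: [430.2, -200.9, 395.6]
tcp_rot: [-3.14, -0.001, 1.571]
ft_force: [0.0, -0.1, -1.4]
opening: 0.486
grip_force: 30.0
```

>>> {"api": "arm_command", "payload": {
  "rows": [
    [[0.2,-0.008,0,0,0,0,-1],[0.4,-0.016,0,0,0,0,-1],[0.6,-0.024,0,0,0,0,-1],[0.771,-0.031,0,0,0,0,-1]]
  ]
}}

```text
t: 24.67
eef_pos: [425.3, -85.2, 395.7]
tcp_rot: [-3.14, -0.001, 1.572]
ft_force: [0.4, -0.2, -1.2]
opening: 0.486
grip_force: 30.0
```

>>> {"api": "arm_command", "payload": {
  "rows": [
    [[0.2,-0.008,0,0,0,0,-1],[0.4,-0.016,0,0,0,0,-1],[0.6,-0.024,0,0,0,0,-1],[0.771,-0.031,0,0,0,0,-1]]
  ]
}}

```text
t: 25.0
eef_pos: [420.4, 30.3, 395.7]
tcp_rot: [-3.14, -0.0, 1.572]
ft_force: [0.1, -0.2, -1.9]
opening: 0.482
grip_force: 30.0
```

>>> {"api": "arm_command", "payload": {
  "rows": [
    [[0.2,-0.008,0,0,0,0,-1],[0.4,-0.016,0,0,0,0,-1],[0.58,-0.023,0,0,0,0,-1],[0.7,-0.028,0,0,0,0,-1],[0.771,-0.031,0,0,0,0,-1],[0.771,-0.031,0,0,0,0,-1],[0.771,-0.031,0,0,0,0,-1],[0.771,-0.031,0,0,0,0,-1],[0.771,-0.031,0,0,0,0,-1]]
  ]
}}

```text
t: 25.75
eef_pos: [416.8, 143.2, 396.1]
tcp_rot: [-3.141, 0.0, 1.57]
ft_force: [-0.0, 1.3, -1.7]
opening: 0.486
grip_force: 30.0
```

>>> {"api": "arm_command", "payload": {
  "rows": [
    [[0.003,0.002,0.2,0,0,0,-1],[0.003,0.002,0.4,0,0,0,-1],[0.003,0.002,0.6,0,0,0,-1],[0.003,0.002,0.8,0,0,0,-1],[0.003,0.002,0.95,0,0,0,-1],[0.003,0.002,1,0,0,0,-1],[0.003,0.002,1,0,0,0,-1]]
  ]
}}

```text
t: 26.33
eef_pos: [417.2, 143.8, 244.9]
tcp_rot: [-3.138, 0.001, 1.57]
ft_force: [1.4, 0.1, -1.6]
opening: 0.485
grip_force: 30.0
```

>>> {"api": "arm_command", "payload": {
  "rows": [
    [[0,0,0.08,0,0,0,-1],[0,0,0.15,0,0,0,-1],[0,0,0.2,0,0,0,-1],[0,0,0.23,0,0,0,-1],[0,0,0.238,0,0,0,-1],[0,0,0.238,0,0,0,-1],[0,0,0.238,0,0,0,-1],[0,0,0.238,0,0,0,-1]]
  ]
}}

```text
t: 27.0
eef_pos: [417.2, 144.4, 210.9]
tcp_rot: [3.141, -0.0, 1.572]
ft_force: [0.3, -0.7, -2.2]
opening: 0.487
grip_force: 30.0
```

>>> {"api": "arm_command", "payload": {
  "rows": [
    [[0,0,0.006,0,0,0,-1],[0,0,0.012,0,0,0,-1],[0,0,0.017,0,0,0,-1],[0,0,0.022,0,0,0,-1],[0,0,0.025,0,0,0,-1],[0,0,0.028,0,0,0,-1],[0,0,0.028,0,0,0,-1]]
  ]
}}

```text
t: 27.58
eef_pos: [417.0, 144.4, 206.6]
tcp_rot: [3.141, 0.0, 1.572]
ft_force: [-1.7, -0.8, 7.4]
opening: 0.487
grip_force: 30.0
```

>>> {"api": "arm_command", "payload": {
  "rows": [
    [[0,0,0.002,0,0,0,0.1],[0,0,0.002,0,0,0,0.2],[0,0,0.002,0,0,0,0.3],[0,0,0.002,0,0,0,0.4],[0,0,-0.02,0,0,0,0.4],[0,0,-0.1,0,0,0,0.4],[0,0,-0.35,0,0,0,0.4],[0,0,-0.6,0,0,0,0.4],[0,0,-0.8,0,0,0,0.4],[0,0,-1,0,0,0,0.4]]
  ]
}}

```text
t: 28.42
eef_pos: [416.6, 144.4, 358.3]
tcp_rot: [3.141, 0.0, 1.572]
ft_force: [0.2, 0.1, 0.5]
opening: 0.702
grip_force: 0.0
```

>>> {"api": "arm_command", "payload": {
  "rows": [
    [[0,0,-0.15,0,0,0,0.4],[0,0,-0.26,0,0,0,0.6],[0,0,-0.26,0,0,0,0.8],[0,0,-0.26,0,0,0,1]]
  ]
}}

```text
t: 28.75
eef_pos: [416.8, 144.4, 395.7]
tcp_rot: [3.14, -0.0, 1.572]
ft_force: [0.1, -0.2, -0.9]
opening: 0.858
grip_force: 0.0
```

```bash
python3 -c "
from h import *
pile([27,37],(417.2,144.9))"
```

```text
28.8 [416.8 144.4 394.8] [-3.141  0.     1.572] 0.9000699164880143
27 2259 26.5 ((415.4412536621094, 119.02161407470703), 49.104393005371094)
37 169 36.2 ((436.63543701171875, 124.54084777832031), 34.415931701660156)
```

Heights 26.5/36.2 show it seated, though the circle fit picked up background, so I'll confirm it in the final view. Now weight_500.

>>> {"api": "arm_command", "payload": {
  "rows": [
    [[-0.2,0.009,0,0,0,0,1],[-0.4,0.018,0,0,0,0,1],[-0.6,0.027,0,0,0,0,1],[-0.77,0.035,0,0,0,0,1]]
  ]
}}

```text
t: 29.13
eef_pos: [422.2, 27.5, 393.9]
tcp_rot: [-3.139, -0.0, 1.572]
ft_force: [0.2, 0.1, -0.3]
opening: 1.0
grip_force: 0.0
```

>>> {"api": "arm_command", "payload": {
  "rows": [
    [[-0.2,0.009,0,0,0,0,1],[-0.4,0.018,0,0,0,0,1],[-0.6,0.027,0,0,0,0,1],[-0.77,0.035,0,0,0,0,1]]
  ]
}}

```text
t: 29.47
eef_pos: [427.6, -88.3, 393.9]
tcp_rot: [-3.139, -0.001, 1.571]
ft_force: [0.4, 0.7, 0.1]
opening: 0.996
grip_force: 0.0
```

>>> {"api": "arm_command", "payload": {
  "rows": [
    [[-0.2,0.009,0,0,0,0,1],[-0.4,0.018,0,0,0,0,1],[-0.6,0.027,0,0,0,0,1],[-0.77,0.035,0,0,0,0,1]]
  ]
}}

```text
t: 29.8
eef_pos: [432.9, -203.9, 393.7]
tcp_rot: [-3.139, -0.001, 1.571]
ft_force: [1.4, 0.2, -0.6]
opening: 0.999
grip_force: 0.0
```

>>> {"api": "arm_command", "payload": {
  "rows": [
    [[-0.2,0.009,0,0,0,0,1],[-0.4,0.018,0,0,0,0,1],[-0.58,0.026,0,0,0,0,1],[-0.7,0.032,0,0,0,0,1],[-0.77,0.035,0,0,0,0,1],[-0.77,0.035,0,0,0,0,1],[-0.77,0.035,0,0,0,0,1],[-0.77,0.035,0,0,0,0,1]]
  ]
}}

```text
t: 30.47
eef_pos: [438.4, -316.5, 394.8]
tcp_rot: [-3.141, -0.001, 1.572]
ft_force: [-0.2, -0.2, 0.1]
opening: 1.001
grip_force: 0.0
```

```bash
python3 -c "
from h import *
pile([32,22])"
```

```text
30.5167 [ 438.5 -316.4  395.1] [-3.141e+00 -1.000e-03  1.573e+00] 1.0041191914413274
32 150 31.3 ((437.6581726074219, -318.7850036621094), 6.137282371520996)
22 3512 21.6 ((437.9212341308594, -318.75811767578125), 31.178577423095703)
```

>>> {"api": "arm_command", "payload": {
  "rows": [
    [[-0.007,-0.004,0.25,0,0,0,1],[-0.007,-0.004,0.5,0,0,0,1],[-0.007,-0.004,0.75,0,0,0,1],[-0.007,-0.004,0.9,0,0,0,1],[-0.007,-0.004,1,0,0,0,1]]
  ]
}}

```text
t: 30.93
eef_pos: [437.6, -317.2, 243.0]
tcp_rot: [-3.139, -0.002, 1.573]
ft_force: [-0.1, -0.2, 0.6]
opening: 1.003
grip_force: 0.0
```

>>> {"api": "arm_command", "payload": {
  "rows": [
    [[0,0,0.1,0,0,0,1],[0,0,0.2,0,0,0,0.9],[0,0,0.27,0,0,0,0.8],[0,0,0.305,0,0,0,0.6],[0,0,0.313,0,0,0,0.5],[0,0,0.313,0,0,0,0.45]]
  ]
}}

```text
t: 31.43
eef_pos: [438.0, -318.4, 198.6]
tcp_rot: [3.142, 0.0, 1.572]
ft_force: [0.3, 0.8, 0.3]
opening: 0.757
grip_force: 0.0
```

>>> {"api": "arm_command", "payload": {
  "rows": [
    [[0,0,0,0,0,0,0.4],[0,0,0,0,0,0,0.35],[0,0,0,0,0,0,-1],[0,0,0,0,0,0,-1],[0,0,0,0,0,0,-1],[0,0,0,0,0,0,-1],[0,0,0,0,0,0,-1]]
  ]
}}

```text
t: 32.02
eef_pos: [437.9, -318.7, 199.0]
tcp_rot: [3.141, 0.001, 1.572]
ft_force: [-0.1, 1.6, 7.1]
opening: 0.648
grip_force: 30.0
```

>>> {"api": "arm_command", "payload": {
  "rows": [
    [[0,0,-0.02,0,0,0,-1],[0,0,-0.05,0,0,0,-1],[0,0,-0.1,0,0,0,-1],[0,0,-0.2,0,0,0,-1],[0,0,-0.4,0,0,0,-1],[0,0,-0.6,0,0,0,-1],[0,0,-0.8,0,0,0,-1],[0,0,-1,0,0,0,-1]]
  ]
}}

```text
t: 32.68
eef_pos: [437.4, -318.3, 350.2]
tcp_rot: [-3.141, -0.0, 1.572]
ft_force: [0.2, -0.3, -4.9]
opening: 0.647
grip_force: 30.0
```

>>> {"api": "arm_command", "payload": {
  "rows": [
    [[0,0,-0.18,0,0,0,-1],[0,0,-0.3,0,0,0,-1],[0.08,0,-0.33,0,0,0,-1],[0.25,-0.01,-0.33,0,0,0,-1],[0.45,-0.02,-0.33,0,0,0,-1],[0.66,-0.03,-0.33,0,0,0,-1],[0.877,-0.04,-0.33,0,0,0,-1]]
  ]
}}

```text
t: 33.27
eef_pos: [430.8, -185.2, 397.2]
tcp_rot: [-3.14, -0.001, 1.571]
ft_force: [0.2, 0.5, -5.0]
opening: 0.641
grip_force: 30.0
```

>>> {"api": "arm_command", "payload": {
  "rows": [
    [[0.22,-0.01,0,0,0,0,-1],[0.44,-0.02,0,0,0,0,-1],[0.66,-0.03,0,0,0,0,-1],[0.877,-0.04,0,0,0,0,-1]]
  ]
}}

```text
t: 33.6
eef_pos: [424.5, -53.4, 397.3]
tcp_rot: [-3.14, -0.0, 1.571]
ft_force: [0.3, 0.3, -4.4]
opening: 0.646
grip_force: 30.0
```

>>> {"api": "arm_command", "payload": {
  "rows": [
    [[0.22,-0.01,0,0,0,0,-1],[0.44,-0.02,0,0,0,0,-1],[0.66,-0.03,0,0,0,0,-1],[0.877,-0.04,0,0,0,0,-1]]
  ]
}}

```text
t: 33.93
eef_pos: [418.2, 77.9, 397.4]
tcp_rot: [-3.14, 0.0, 1.572]
ft_force: [0.4, 0.2, -4.4]
opening: 0.645
grip_force: 30.0
```

>>> {"api": "arm_command", "payload": {
  "rows": [
    [[0.22,-0.01,0,0,0,0,-1],[0.44,-0.02,0,0,0,0,-1],[0.66,-0.03,0,0,0,0,-1],[0.877,-0.04,0,0,0,0,-1]]
  ]
}}

```text
t: 34.27
eef_pos: [412.0, 209.4, 397.3]
tcp_rot: [-3.14, 0.0, 1.572]
ft_force: [1.3, -1.0, -4.0]
opening: 0.645
grip_force: 30.0
```

>>> {"api": "arm_command", "payload": {
  "rows": [
    [[0.22,-0.01,0,0,0,0,-1],[0.43,-0.02,0,0,0,0,-1],[0.61,-0.028,0,0,0,0,-1],[0.75,-0.034,0,0,0,0,-1],[0.84,-0.038,0,0,0,0,-1],[0.877,-0.04,0,0,0,0,-1],[0.877,-0.04,0,0,0,0,-1],[0.877,-0.04,0,0,0,0,-1],[0.877,-0.04,0,0,0,0,-1]]
  ]
}}

```text
t: 35.02
eef_pos: [407.3, 338.2, 397.7]
tcp_rot: [-3.141, 0.001, 1.571]
ft_force: [-0.6, -0.1, -4.5]
opening: 0.646
grip_force: 30.0
```

>>> {"api": "arm_command", "payload": {
  "rows": [
    [[0.003,0.003,0.2,0,0,0,-1],[0.003,0.003,0.4,0,0,0,-1],[0.003,0.003,0.6,0,0,0,-1],[0.003,0.003,0.8,0,0,0,-1],[0.003,0.003,0.95,0,0,0,-1],[0.003,0.003,1,0,0,0,-1],[0.003,0.003,1,0,0,0,-1]]
  ]
}}

```text
t: 35.6
eef_pos: [408.0, 338.8, 246.6]
tcp_rot: [-3.139, 0.002, 1.57]
ft_force: [-0.6, 1.3, -4.7]
opening: 0.645
grip_force: 30.0
```

>>> {"api": "arm_command", "payload": {
  "rows": [
    [[0,0,0.08,0,0,0,-1],[0,0,0.15,0,0,0,-1],[0,0,0.2,0,0,0,-1],[0,0,0.23,0,0,0,-1],[0,0,0.238,0,0,0,-1],[0,0,0.238,0,0,0,-1],[0,0,0.238,0,0,0,-1],[0,0,0.238,0,0,0,-1]]
  ]
}}

```text
t: 36.27
eef_pos: [407.8, 339.7, 212.5]
tcp_rot: [3.141, -0.0, 1.572]
ft_force: [0.6, -0.6, -4.3]
opening: 0.643
grip_force: 30.0
```

>>> {"api": "arm_command", "payload": {
  "rows": [
    [[0,0,0.006,0,0,0,-1],[0,0,0.012,0,0,0,-1],[0,0,0.017,0,0,0,-1],[0,0,0.022,0,0,0,-1],[0,0,0.026,0,0,0,-1],[0,0,0.03,0,0,0,-1],[0,0,0.03,0,0,0,-1]]
  ]
}}

```text
t: 36.85
eef_pos: [407.7, 339.6, 208.0]
tcp_rot: [3.141, -0.0, 1.572]
ft_force: [-1.2, -0.2, 2.2]
opening: 0.644
grip_force: 30.0
```

>>> {"api": "arm_command", "payload": {
  "rows": [
    [[0,0,0.002,0,0,0,-1],[0,0,0.002,0,0,0,0.4],[0,0,0.002,0,0,0,0.5],[0,0,0.002,0,0,0,0.6],[0,0,0.002,0,0,0,0.6],[0,0,-0.02,0,0,0,0.6],[0,0,-0.1,0,0,0,0.6],[0,0,-0.35,0,0,0,0.6],[0,0,-0.65,0,0,0,0.6],[0,0,-0.9,0,0,0,0.6]]
  ]
}}

```text
t: 37.68
eef_pos: [407.5, 339.4, 344.1]
tcp_rot: [-3.141, 0.001, 1.572]
ft_force: [0.7, 0.4, 0.4]
opening: 0.799
grip_force: 0.0
```

>>> {"api": "arm_command", "payload": {
  "rows": [
    [[0,0,-0.2,0,0,0,0.6],[0,0,-0.45,0,0,0,0.6],[-0.2,0.1,-0.6,0,0,0,0.8],[-0.4,0.2,-0.7,0,0,0,1],[-0.6,0.3,-0.7,0,0,0,1],[-0.8,0.4,-0.7,0,0,0,1],[-0.97,0.4,-0.7,0,0,0,1],[-0.97,0.4,-0.7,0,0,0,1],[-0.97,0.4,-0.7,0,0,0,1],[-0.97,0.4,-0.7,0,0,0,1]]
  ]
}}

```text
t: 38.52
eef_pos: [467.8, 194.4, 447.8]
tcp_rot: [3.141, -0.0, 1.571]
ft_force: [-0.8, 0.2, 0.8]
opening: 1.004
grip_force: 0.0
```

>>> {"api": "arm_command", "payload": {
  "rows": [
    [[-0.2,0,0,0,0,0,1],[-0.4,0,0,0,0,0,1],[-0.6,0,0,0,0,0,1],[-0.7,0,0,0,0,0,1],[-0.7,0,0,0,0,0,1],[-0.7,0,0,0,0,0,1],[-0.7,0,0,0,0,0,1]]
  ]
}}

```text
t: 39.1
eef_pos: [468.0, 90.3, 447.6]
tcp_rot: [3.141, -0.0, 1.573]
ft_force: [-0.1, -0.6, 0.2]
opening: 0.999
grip_force: 0.0
```

```bash
python3 - <<'E'
from h import *
im,d=shot('wrist','w5.png');s=state();print(s['t'],s['eef_pos'].round(1),s['grip_force'])
a,_=shot('side','side5.png')
P=pts('wrist')
for c,hh in [((417.2,144.9),27),((408,339.6),31),((527.3,244.8),27),((532.6,393.1),27)]:
    m=(np.hypot(P[...,0]-c[0],P[...,1]-c[1])<40)
    for h in (hh,hh+10):
        q=P[m&(P[...,2]>h-3.5)&(P[...,2]<h+2.5)]
        if len(q)>5: print(c,h,len(q),np.median(q[:,2]).round(1),cv2.minEnclosingCircle(q[:,:2].astype(np.float32)))
c=cv2.resize(a[90:420,220:440],None,fx=1.8,fy=1.8); w=cv2.resize(im,(400,300)); o=np.zeros((594,796,3),np.uint8);o[:,:396]=c;o[:300,396:]=w
cv2.imwrite('pics/c5.png',o[:,:,::-1])
E
```

```text
39.15 [467.9  90.3 447.6] 0.0
(417.2, 144.9) 27 1757 26.6 ((416.49114990234375, 144.67909240722656), 23.656618118286133)
(417.2, 144.9) 37 130 36.4 ((416.69281005859375, 144.5679931640625), 5.982778072357178)
(527.3, 244.8) 27 1230 26.6 ((526.889892578125, 245.11004638671875), 18.240211486816406)
(527.3, 244.8) 37 168 36.4 ((526.3301391601562, 244.967041015625), 6.163732528686523)
```

View pics/c5.png

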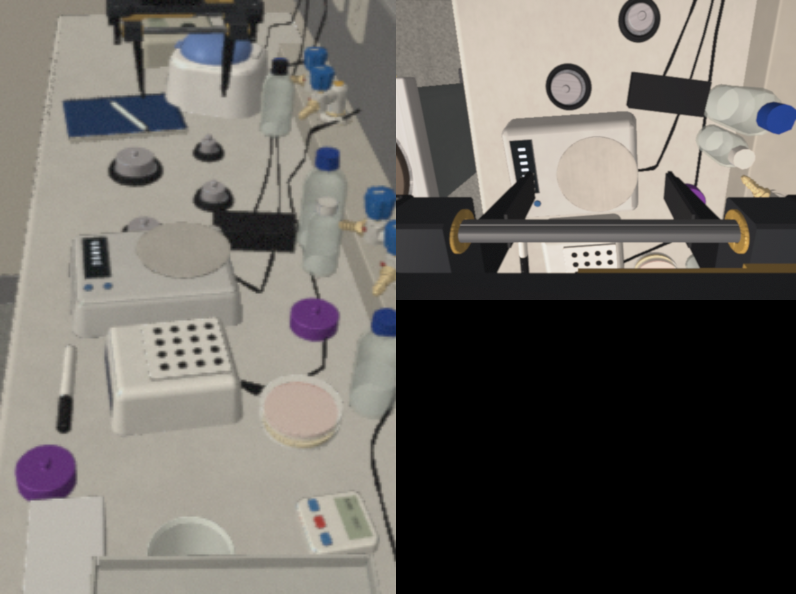

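The side view shows all four weights upright in their pots at (135,160), (208,147), (213,192) and (143,225), with the timer and dishes where they were. I'll check weight_500's height in the side depth image, then hand in.

```bash
python3 - <<'E'
from h import *
P=pts('side');m=np.hypot(P[...,0]-408,P[...,1]-339.6)<27
m2=m&(np.hypot(P[...,0]-408,P[...,1]-339.6)>9)
q=P[m2&(P[...,2]>15)];A=np.c_[q[:,:2]-[408,339.6],np.ones(len(q))]
z=np.median(q[:,2]);print(len(q),z,np.linalg.lstsq(A,q[:,2],rcond=None)[0])
if abs(z-31)<3: print(job_done())
E
```

```text
110 30.22182309067483 [1.77775513e-02 3.79958703e-02 3.00948832e+01]
the job is handed in; nothing more can be done
None
```

I put all four weights away upright on the felt in their matching bases, one at a time and without drops, left the timer and dishes untouched, and handed the job in at about 39 s of the 128 s limit.

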